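# Pop open the gold supply tray with the release pin

### The job

Take the orange-handled release pin from its wooden holder, push it down through the round hole in the top of the gold supply box to trip the catch inside so that its tray springs out, then stand the pin back in its holder and let go. Keep hold of the pin while you press, and leave the silver box's tray shut.

Things in the scene. Friction and masses are not known exactly. Their poses are not given: they have to be found in the camera images.
- pin: Loose release pin, 0.12 kg, upright in the holder: round steel shank, 10 mm diameter, 70 mm long, pointing down; above it a black flange disc, 50 mm diameter, 6 mm thick; then a round orange handle, 26 mm diameter, 80 mm long. Origin on the axis at the flange's underside, z up: handle from z = 6 to 86 mm, shank tip at z = -70 mm. In the holder the flange rests on the holder's top.
- holder: Fixed dark wooden block, 80 x 80 x 85 mm high, with one round upright hole of 30 mm diameter and 77 mm depth in the middle of its top. Origin at the centre of its underside on the table; the hole's axis is its z axis and its mouth is at z = 85 mm.
- box_gold: Fixed supply box, blue sides, GOLD top and tray front, 190 x 140 x 70 mm high. Origin on the table straight below the centre of the access hole; x to the box's back, z up; box from x = -140 mm (tray front) to +50 mm, y = -70 to +70 mm. The round access hole, 30 mm diameter, is in the 6 mm thick top, at z = 70 mm.
- gold_catch (a point): Centre of the gold box's flat red catch plate at rest: straight below the hole, 28 mm under the top's upper face; the plate is wider than the hole. It is sprung: 3 N to start, 5.5 N at its stop 16 mm down. Pressed 8 mm it frees the tray, 12 mm is a sure press; let go, it rises and the tray stays out. This point is fixed to the box and does not sink.
- box_silver: Fixed supply box of the same shape, size and frame as the gold one, but with a SILVER-grey top and tray front. To be left shut.
- tray_gold (a joint): How far the gold box's tray stands out of its front (towards the box's -x), in m: 0 shut and latched; once the catch is tripped a spring drives it to 0.05, fully out, within about half a second.
- tray_silver (a joint): The same for the silver box's tray: 0 shut, 0.05 fully out.
There are look-alikes about, which are no part of the job. Leave any green or turquoise look-alike of the pin alone. Leave any purple look-alike of the box_gold alone.

How it is judged:
By the outcome, as a careful person would: the job done as asked, in the order asked, and still so for the second after the job is handed in, with the robot touching nothing.
It also fails if it takes over 43 s, if anything falls off the work surface, if the arm or the gripper's body presses on something with over 40 N, if the wrist force passes 120 N, or if a joint passes its speed limit or range.

### The arm

A 7-joint arm with a two-finger parallel gripper is mounted at the origin on the work surface. World frame = base frame: x ahead of the robot, y to its left, z up, the work surface at z = 0. Lengths are in m, angles in rad, forces in N, time in s.
With the tool pointing down it reaches from about 0.425 to 0.925 m from the base axis. Payload 6.8 kg.
Tool frame: the origin (TCP) lies at the very end of the fingers, on their centre line; the grasp point (between the pads) lies 19 mm behind it; z points along the fingers, y is the line along which they close (so a half turn about z gives the same grasp; the last joint's range is limited). The gripper opens to 85 mm and grips with 20 to 120 N. Pads are 22 mm wide; open, the fingers measure 114 mm over their backs; the gripper's body (76 mm by 85 mm) begins 54 mm behind the grasp point. The pads swing forward as they close: fully open they stand 13 mm farther back than shut.
Start: joints at [-1.227, 0.477, 0.022, 1.555, -0.011, 1.109, -0.083], TCP at [0.295, 0.607, 0.231] pointing down, gripper open.
Joint ranges: [-2.96, 2.96], [-0.34, 2.1], [-1.41, 1.46], [0.24, 2.44], [-1.37, 4.51], [0.17, 1.92], [-2.96, 2.96]. Speed limits (rad/s): [2.39, 2.39, 3.14, 3.14, 3.14, 3.14, 3.14].

### API

Orientations are given as a unit quaternion [w, x, y, z].
In Python, from station import telemetry, viewer, job, search_frame, cut_out gives the robot as it stands. The module is installed in compiled form; this text tells all that it offers.
- The arm moves only by the shell command python3 -m crank 'ROWS' [FORCE]. ROWS is JSON, a list of rows, each an object with "delta_rot": the turn, a rotation vector about the tool's x, y, z in degrees, a list of three; "xyz": the shift along the tool's x, y, z in m, a list of three; "fingers": the gripper command: -1 is fully open, 1 is shut, values between are in proportion. In form: [{"delta_rot": [ax, ay, az], "xyz": [dx, dy, dz], "fingers": fingers}, ...]. A call has 1 to 10 rows; each row is the pose to reach, as a shift and turn from the pose commanded when the call began, along the tool's axes at that moment; what a row does not reach only later rows make up. A row lasts 1/10 s, in which the tool goes at most 50 mm and 8.59 degrees, less where a joint would pass 70% of its speed; a pose out of reach is approached as far as the arm can. A call with a gripper value outside its range is refused whole. The fingers move at their own pace and stop on an object; FORCE is the grip in N (left out, the last holds). Time passes only in rows, so rows that repeat a pose let the fingers close. It gives the time, the measured TCP pose, the force, the opening and the grip force at its end, in the units of the state.
- telemetry.get_obs(): the state, without advancing time (a new reading comes with each control period).
- viewer.read_camera(name): name is "scene" or "top" or "wrist"; returns a dict with "img" (420x560x3 uint8, red, green, blue), "fx", "fy", "cx", "cy" (pixels), "origin" and "rotation" of the camera in the world. Camera axes: x right, y up, looking along -z (the intrinsics and any distortion apply to the point x, -y, -z); pixel columns grow to the right and rows downward; lengths in m; the calibration is good to about 2 mm. The wrist camera is an equidistant fisheye: a pixel r from the principal point sees the ray r / f radians off the axis. A picture is of the moment at which its call begins. There is no depth.
- job.hand_in(): hands the job in; it is judged then, once.
Trained networks look in the newest picture that a camera, given by its name, has taken for a name from the list of things; names that differ only in an ending like _2 or _b are one class to them, and where a whole thing is asked for, a point or a joint stands for the part that bears it (a point fixed in the world has none). Each returns a list of dicts, best first, with "score" (0 to 1); they miss things now and then, are a little off and sometimes report something else, mostly with a low value. They report only what shows in the picture. A call takes as long as a camera call. They do not tell look-alikes from the thing itself.
- search_frame(camera, thing): "pixel" ([column, row] in pixels, amid what is visible of it).
- cut_out(camera, thing): "pixels" (420x560 bool, what is visible of it) and "pixel" ([column, row] in pixels, amid what is visible of it).
The state is a dict: "t": time; "q": joint angles; "joint_vel": joint speeds; "joint_torque": joint torques, N m; "eef_pos": TCP position; "tool_rot": TCP orientation; "contact_force": force on the tool from outside, world axes, zero at the start; "torque": the same for the moment, N m; "gripper_width": opening from 0.0 (shut) to 1.0 (fully open); "grasp_force": force on a finger pad.
Only numpy, scipy, OpenCV 4.12 (cv2) and the standard library are available. Lean on these libraries where they do the work, as an engineer would, in place of code of your own. Each camera call takes 0.05 s, during which the arm holds its last target. There are 200 camera calls.

## Working session

There is one attempt and no reset: what is moved stays moved. The work goes in short steps, Python scripts to look and compute and a shell command to move; the robot and the scene stay as the last step left them, time stands still between calls to the robot, and variables do not carry over. Pictures are saved under pics/ and viewed, at most 10 in all, crops included, and the job is handed in when it is done.

```bash
mkdir -p pics; cat > h.py <<'E'
import numpy as np, cv2
from station import telemetry, viewer, job, search_frame, cut_out
def grab(n):
    c=viewer.read_camera(n); return c
def ray(c,px,fish=False):
    u=(px[0]-c['cx'])/c['fx']; v=(px[1]-c['cy'])/c['fy']
    if fish:
        r=np.hypot(u,v); s=np.sin(r)/r if r>1e-9 else 1; d=np.array([u*s,-v*s,-np.cos(r)])
    else: d=np.array([u,-v,-1.])
    return np.array(c['origin']),np.array(c['rotation'])@d
def atz(c,px,z,fish=False):
    o,d=ray(c,px,fish); return o+d*(z-o[2])/d[2]
def proj(c,P,fish=False):
    p=np.array(c['rotation']).T@(np.array(P)-c['origin']); x,y,z=p[0],-p[1],-p[2]
    if fish:
        r=np.hypot(x,y); t=np.arctan2(r,z); k=t/r if r>1e-9 else 0; return np.array([c['cx']+c['fx']*x*k,c['cy']+c['fy']*y*k])
    return np.array([c['cx']+c['fx']*x/z,c['cy']+c['fy']*y/z])
def save(c,n): cv2.imwrite('pics/'+n,c['img'][...,::-1])
E
python3 - <<'E'
from h import *
np.set_printoptions(precision=3,suppress=True)
ims=[]
for n in ['scene','top']:
    c=grab(n); ims.append(c['img']); print(n,c['fx'],c['cx'],c['cy'],c['origin'],np.array(c['rotation']).tolist())
    save(c,n+'0.png')
    for t in ['pin','holder','box_gold','box_silver']:
        print(t,[(np.round(d['pixel']).tolist(),round(d['score'],2)) for d in search_frame(n,t)])
print(telemetry.get_obs())
E
```

```text
scene 518.8827928934807 279.41854108069873 209.7806580335165 [ 1.013 -0.562  0.932] [0.8653243323472004, 0.33546563706426985, 0.13494335716673092, 0.3470834144028027]
pin [([335.0, 194.0], 0.9), ([304.0, 214.0], 0.74), ([275.0, 190.0], 0.65)]
holder [([299.0, 235.0], 0.92)]
box_gold [([285.0, 133.0], 0.87), ([210.0, 294.0], 0.6)]
box_silver [([377.0, 176.0], 0.74)]
top 382.2008732505635 283.19866718052083 206.4530533225795 [ 0.405 -0.01   0.829] [-0.6955994684439718, -0.033978707294472534, 0.03890656379281766, 0.7165703777333361]
pin [([210.0, 183.0], 0.97), ([254.0, 238.0], 0.83), ([271.0, 178.0], 0.82)]
holder [([278.0, 186.0], 0.91)]
box_gold [([155.0, 326.0], 0.91), ([394.0, 201.0], 0.57)]
box_silver [([142.0, 187.0], 0.65)]
{'t': 0.5, 'q': array([-1.227,  0.477,  0.022,  1.555, -0.011,  1.109, -0.083]), 'joint_vel': array([-0.   , -0.003,  0.   , -0.001, -0.001, -0.001, -0.002]), 'joint_torque': array([ -0.001, -59.581,   1.605, -28.129,   0.012,   0.003,  -0.   ]), 'eef_pos': array([0.295, 0.607, 0.231]), 'tool_rot': array([-0.   ,  0.224,  0.975, -0.   ]), 'contact_force': array([ 0.123, -0.07 , -0.007]), 'torque': array([-0.036,  0.007, -0.054]), 'grasp_force': 0.0, 'gripper_width': 1.0002286860604042}
```

View pics/scene0.png

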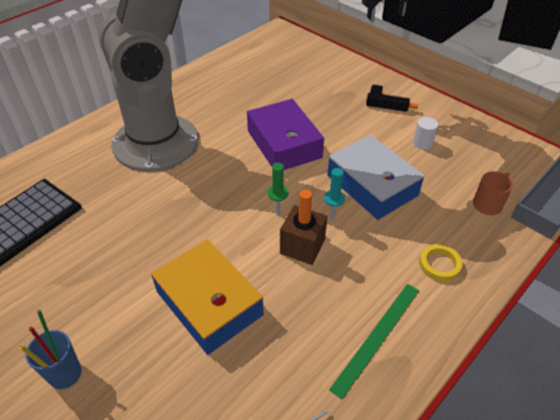

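View pics/top0.png

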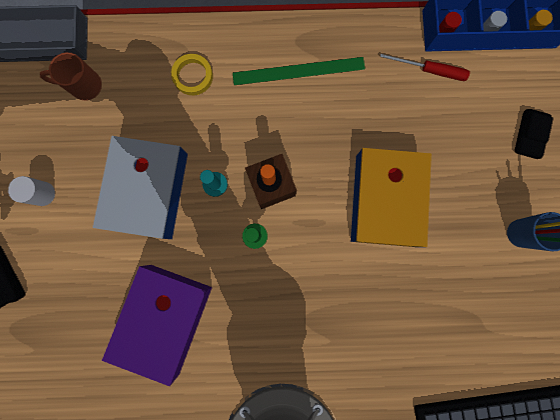

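```bash
cat >> h.py <<'E'
from scipy.spatial.transform import Rotation as Rr
from scipy.optimize import least_squares
_g=grab
def grab(n):
    c=_g(n); c['rotation']=Rr.from_quat(np.array(c['rotation']),scalar_first=True).as_matrix(); return c
def blob(m,near,rad=60):
    n,l,s,ce=cv2.connectedComponentsWithStats(m.astype(np.uint8))
    k=[i for i in range(1,n) if s[i,4]>15 and np.hypot(*(ce[i]-near))<rad]
    i=max(k,key=lambda i:s[i,4]); return l==i,ce[i],s[i,4]
def cyl(x,y,z0,z1,r):
    a=np.linspace(0,2*np.pi,40,endpoint=False)
    return [[x+r*np.cos(t),y+r*np.sin(t),z] for z in (z0,z1) for t in a]
def hullcen(c,P,fish=False):
    h=cv2.convexHull(np.float32([proj(c,p,fish) for p in P])); m=cv2.moments(h); return np.array([m['m10'],m['m01']])/m['m00'],m['m00']
def hsv(c): return [a.astype(int) for a in cv2.split(cv2.cvtColor(c['img'],cv2.COLOR_RGB2HSV))]
E
python3 - <<'E'
from h import *
np.set_printoptions(precision=4,suppress=True)
cs={n:grab(n) for n in ['scene','top']}
near={'scene':(305,206),'top':(268,174)}; ms={}
for n,c in cs.items():
    h,s,v=hsv(c); m=(h>=4)&(h<=13)&(s>205)&(v>120); b,ce,A=blob(m,near[n],15); ms[n]=ce; print(n,ce,A)
f=lambda p:np.concatenate([hullcen(cs[n],cyl(p[0],p[1],.091,.171,.013))[0]-ms[n] for n in cs])
r=least_squares(f,[.45,0]); print('pin',r.x,r.fun,[hullcen(c,cyl(*r.x,.091,.171,.013))[1] for c in cs.values()])
for n,hp in [('scene',(218,300)),('top',(396,175))]:
    c=cs[n]; cut=max(cut_out(n,'box_gold'),key=lambda d:-np.hypot(*(np.array(d['pixel'])-hp)))
    h,s,v=hsv(c); gold=((h>=14)&(h<=28)&(s>150)&(v>60)).astype(np.uint8); g,ce,A=blob(gold,ce if 0 else (210,285) if n=='scene' else (392,198),25)
    cn,hi=cv2.findContours(g.astype(np.uint8),cv2.RETR_CCOMP,cv2.CHAIN_APPROX_NONE)
    for k,q in enumerate(cn):
        a=cv2.contourArea(q)
        if hi[0][k][3]>=0 and a>40:
            mm=cv2.moments(q); pc=np.array([mm['m10'],mm['m01']])/mm['m00']; print(n,'hole',pc,a,atz(c,pc,.07))
    o=max(cn,key=cv2.contourArea); poly=cv2.approxPolyDP(o,8,True)[:,0]
    print('corners',poly.tolist(),[atz(c,p,.07)[:2].round(3).tolist() for p in poly])
print('lookalikes', {k:atz(cs['top'],p,.14)[:2].tolist() for k,p in dict(teal=(208,177),green=(255,237)).items()})
# holder from top-face
c=cs['top']; print('holder px',[proj(c,[r.x[0],r.x[1],.085])])
im=cv2.resize(np.hstack([c['img'][130:260,190:300],c['img'][130:260,340:450]]),None,fx=3.5,fy=3.5,interpolation=cv2.INTER_CUBIC); cv2.imwrite('pics/crop1.png',im[...,::-1])
E
```

```text
scene [304.503  206.3144] 334
top [267.4581 171.1871] 155
pin [0.5409 0.0102] [ 1.0203 -0.0723  0.5978  0.625 ] [408.11593408626504, 271.9600736955181]
scene hole [218.3674 299.4796] 151.5 [ 0.5461 -0.2462  0.07  ]
corners [[207, 239], [151, 273], [204, 338], [262, 297]] [[0.415, -0.162], [0.4, -0.299], [0.589, -0.32], [0.603, -0.184]]
top hole [394.8024 174.4968] 180.5 [ 0.5415 -0.2432  0.07  ]
corners [[362, 148], [356, 240], [427, 246], [431, 154]] [[0.598, -0.18], [0.412, -0.158], [0.396, -0.298], [0.582, -0.319]]
lookalikes {'teal': [0.5341622106569186, 0.11989807285730256], 'green': [0.42246116301895953, 0.03664936174139562]}
holder px [array([268.979 , 177.0533])]
```

View pics/crop1.png

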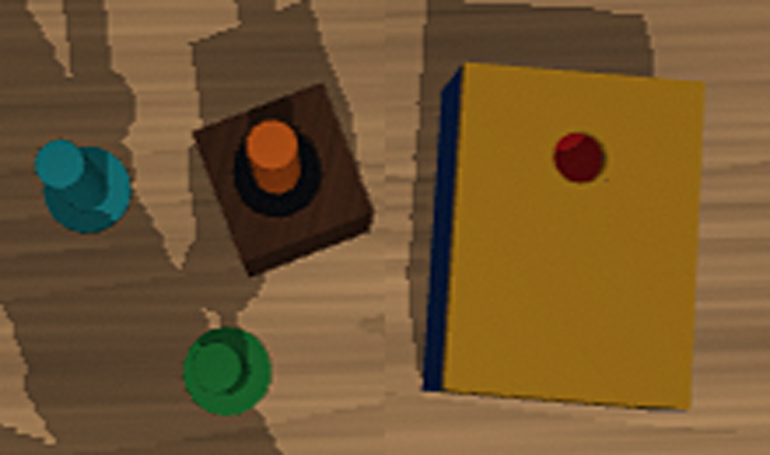

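The crop shows the orange pin in the dark holder at top-image (268,174). The green (254,236) and turquoise (208,177) pins stand loose, so they are look-alikes. The gold box's hole is at (395,174). The purple box at (163,302) is a look-alike too, and the silver box is at (142,187).

```bash
python3 - <<'E'
from h import *
np.set_printoptions(precision=4,suppress=True)
cs={n:grab(n) for n in ['scene','top']}
near={'scene':(305,206),'top':(268,174)}; ms={}
for n,c in cs.items():
    h,s,v=hsv(c); m=(h>=4)&(h<=15)&(s>195)&(v>85); b,ce,A=blob(m,near[n],15); ms[n]=ce; print(n,ce,A)
f=lambda p:np.concatenate([hullcen(cs[n],cyl(p[0],p[1],.091,.171,.013))[0]-ms[n] for n in cs])
r=least_squares(f,[.45,0]); print('pin',r.x,r.fun)
print(atz(cs['top'],(267.7,171.4),.171))
o=telemetry.get_obs(); R=Rr.from_quat(o['tool_rot'],scalar_first=True).as_matrix(); print(R)
for P in ([*r.x,.230],[*r.x,.122]): print(R.T@(np.array(P)-o['eef_pos']))
E
```

```text
scene [304.6219 206.6712] 365
top [267.7673 173.9306] 245
pin [0.5379 0.0101] [-0.1832 -1.1297  0.3687 -0.5245]
[0.5352 0.0098 0.171 ]
[[-0.8997  0.4366  0.    ]
 [ 0.4366  0.8997  0.    ]
 [-0.      0.0001 -1.    ]]
[-0.4795 -0.4311  0.0013]
[-0.4795 -0.4311  0.1093]
```

```bash
python3 -m crank '[{"delta_rot":[0,0,5],"xyz":[-0.12,-0.108,0],"fingers":-0.3},{"delta_rot":[0,0,10],"xyz":[-0.24,-0.216,0],"fingers":-0.3},{"delta_rot":[0,0,15],"xyz":[-0.36,-0.324,0],"fingers":-0.3},{"delta_rot":[0,0,19],"xyz":[-0.479,-0.431,0],"fingers":-0.3},{"delta_rot":[0,0,19],"xyz":[-0.479,-0.431,0],"fingers":-0.3},{"delta_rot":[0,0,19],"xyz":[-0.479,-0.431,0],"fingers":-0.3},{"delta_rot":[0,0,19],"xyz":[-0.479,-0.431,0],"fingers":-0.3},{"delta_rot":[0,0,19],"xyz":[-0.479,-0.431,0],"fingers":-0.3},{"delta_rot":[0,0,19],"xyz":[-0.479,-0.431,0],"fingers":-0.3},{"delta_rot":[0,0,19],"xyz":[-0.479,-0.431,0],"fingers":-0.3}]' 60
python3 -m crank '[{"delta_rot":[0,0,0],"xyz":[0,0,0],"fingers":-0.3},{"delta_rot":[0,0,0],"xyz":[0,0,0],"fingers":-0.3},{"delta_rot":[0,0,0],"xyz":[0,0,0],"fingers":-0.3}]'
```

```text
t: 1.8
eef_pos: [0.4836, 0.1423, 0.2318]
tool_rot: [0.0, 0.382, 0.924, 0.0]
contact_force: [0.1, 0.7, 0.0]
gripper_width: 0.645
grasp_force: 0.0
t: 2.1
eef_pos: [0.4827, 0.1455, 0.2313]
tool_rot: [-0.0, 0.381, 0.925, 0.0]
contact_force: [0.5, 0.9, -0.1]
gripper_width: 0.656
grasp_force: 0.0
```

```bash
python3 -m crank '[{"delta_rot":[0,0,0],"xyz":[-0.045,-0.019,0],"fingers":-0.3},{"delta_rot":[0,0,0],"xyz":[-0.09,-0.039,0],"fingers":-0.3},{"delta_rot":[0,0,0],"xyz":[-0.134,-0.058,0],"fingers":-0.3},{"delta_rot":[0,0,0],"xyz":[-0.134,-0.058,0],"fingers":-0.3},{"delta_rot":[0,0,0],"xyz":[-0.134,-0.058,0],"fingers":-0.3},{"delta_rot":[0,0,0],"xyz":[-0.134,-0.058,0],"fingers":-0.3}]'
python3 - <<'E'
from h import *
np.set_printoptions(precision=4,suppress=True)
c=grab('wrist'); save(c,'w1.png'); print(c['fx'],c['cx'],c['cy'],c['origin'])
h,s,v=hsv(c); m=(h>=4)&(h<=15)&(s>195)&(v>85)
g=proj(c,[.537,.01,.131],True); print('pred',g)
b,ce,A=blob(m,g,60); print(ce,A)
f=lambda p:hullcen(c,cyl(p[0],p[1],.091,.171,.013),True)[0]-ce
r=least_squares(f,[.537,.01]); print('pin',r.x,r.fun)
o=telemetry.get_obs(); R=Rr.from_quat(o['tool_rot'],scalar_first=True).as_matrix()
print(o['eef_pos'],R.T@(np.array([*r.x,.122])-o['eef_pos']))
E
```

```text
t: 2.7
eef_pos: [0.5367, 0.0111, 0.231]
tool_rot: [-0.001, 0.38, 0.925, 0.0]
contact_force: [-0.2, 0.5, 1.0]
gripper_width: 0.651
grasp_force: 0.0
325.19226210127806 282.73501099380906 207.00534494592188 [0.4769 0.0692 0.3742]
pred [282.9702 208.2997]
[285.0945 220.1766] 1376
pin [0.5418 0.0075] [ 0. -0.]
[0.5367 0.0112 0.2311] [-0.0063  0.001   0.1091]
```

View pics/w1.png

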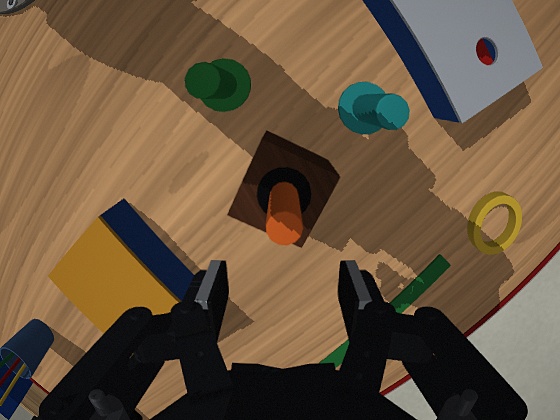

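The wrist view shows the orange handle at (285,212), centred between the pads, with nothing in the finger path. Descending and gripping.

```bash
python3 -m crank '[{"delta_rot":[0,0,0],"xyz":[-0.003,0.001,0.035],"fingers":-0.3},{"delta_rot":[0,0,0],"xyz":[-0.003,0.001,0.07],"fingers":-0.3},{"delta_rot":[0,0,0],"xyz":[-0.003,0.001,0.095],"fingers":-0.3},{"delta_rot":[0,0,0],"xyz":[-0.003,0.001,0.109],"fingers":-0.3},{"delta_rot":[0,0,0],"xyz":[-0.003,0.001,0.109],"fingers":-0.3},{"delta_rot":[0,0,0],"xyz":[-0.003,0.001,0.109],"fingers":1},{"delta_rot":[0,0,0],"xyz":[-0.003,0.001,0.109],"fingers":1},{"delta_rot":[0,0,0],"xyz":[-0.003,0.001,0.109],"fingers":1},{"delta_rot":[0,0,0],"xyz":[-0.003,0.001,0.109],"fingers":1},{"delta_rot":[0,0,0],"xyz":[-0.003,0.001,0.109],"fingers":1}]' 60
python3 -m crank '[{"delta_rot":[0,0,0],"xyz":[0,0,0],"fingers":1},{"delta_rot":[0,0,0],"xyz":[0,0,0],"fingers":1},{"delta_rot":[0,0,0],"xyz":[0,0,0],"fingers":1}]'
```

```text
t: 3.75
eef_pos: [0.5411, 0.0074, 0.1238]
tool_rot: [0.001, 0.382, 0.924, 0.001]
contact_force: [-0.1, 0.9, 7.0]
gripper_width: 0.291
grasp_force: 58.6
t: 4.05
eef_pos: [0.5411, 0.0074, 0.1238]
tool_rot: [0.001, 0.382, 0.924, 0.001]
contact_force: [-0.4, 0.6, 6.6]
gripper_width: 0.287
grasp_force: 58.6
```

```bash
python3 -m crank '[{"delta_rot":[0,0,0],"xyz":[0,0,-0.02],"fingers":1},{"delta_rot":[0,0,0],"xyz":[0,0,-0.05],"fingers":1},{"delta_rot":[0,0,0],"xyz":[0,0,-0.08],"fingers":1},{"delta_rot":[0,0,0],"xyz":[0,0,-0.12],"fingers":1},{"delta_rot":[0,0,0],"xyz":[0,0,-0.12],"fingers":1},{"delta_rot":[0,0,0],"xyz":[0,0,-0.12],"fingers":1}]'
python3 - <<'E'
from h import *
np.set_printoptions(precision=4,suppress=True)
o=telemetry.get_obs(); R=Rr.from_quat(o['tool_rot'],scalar_first=True).as_matrix(); p=o['eef_pos']
print(p,R.T@(np.array([.5435,-.2445,p[2]])-p)); print(R.T@[0,-.1,0])
E
```

```text
t: 4.65
eef_pos: [0.5402, 0.0071, 0.2432]
tool_rot: [0.001, 0.382, 0.924, 0.001]
contact_force: [-0.2, -0.6, -2.0]
gripper_width: 0.289
grasp_force: 59.1
[0.5402 0.0071 0.2432] [-0.1799 -0.176  -0.0002]
[-0.0706 -0.0708 -0.0001]
```

```bash
python3 -m crank '[{"delta_rot":[0,0,0],"xyz":[-0.03,-0.029,0],"fingers":1},{"delta_rot":[0,0,0],"xyz":[-0.06,-0.059,0],"fingers":1},{"delta_rot":[0,0,0],"xyz":[-0.09,-0.088,0],"fingers":1},{"delta_rot":[0,0,0],"xyz":[-0.12,-0.117,0],"fingers":1},{"delta_rot":[0,0,0],"xyz":[-0.15,-0.147,0],"fingers":1},{"delta_rot":[0,0,0],"xyz":[-0.17,-0.166,0],"fingers":1},{"delta_rot":[0,0,0],"xyz":[-0.18,-0.176,0],"fingers":1},{"delta_rot":[0,0,0],"xyz":[-0.18,-0.176,0],"fingers":1},{"delta_rot":[0,0,0],"xyz":[-0.18,-0.176,0],"fingers":1}]'
python3 - <<'E'
from h import *
np.set_printoptions(precision=4,suppress=True)
cs=[grab('scene'),grab('top'),grab('wrist')]
p=telemetry.get_obs()['eef_pos']; print(p)
save(cs[2],'w2full.png')
for c,f in zip(cs,(0,0,1)):
    print('tip',proj(c,[p[0],p[1],p[2]-.109],f),'flange',proj(c,[p[0],p[1],p[2]-.039],f),'goldhole',proj(c,[.5435,-.2445,.07],f),'holder',proj(c,[.539,.009,.085],f))
a=cs[0]['img'][190:350,150:340]; b=cs[1]['img'][110:270,230:420]
im=np.hstack([a,b]); im=cv2.resize(im,None,fx=2.1,fy=2.1,interpolation=cv2.INTER_CUBIC)
w=cs[2]['img'][150:400,130:430]
cv2.imwrite('pics/c2.png',im[...,::-1]); cv2.imwrite('pics/w2.png',cv2.resize(cs[2]['img'],None,fx=1.4,fy=1.4)[...,::-1])
E
```

```text
t: 5.55
eef_pos: [0.5432, -0.2428, 0.2413]
tool_rot: [-0.001, 0.381, 0.924, 0.0]
contact_force: [1.0, 0.6, -1.6]
gripper_width: 0.29
grasp_force: 59.1
[ 0.5437 -0.2424  0.242 ]
tip [216.089  278.9221] flange [212.4774 256.0191] goldhole [218.1479 298.1448] holder [303.7016 220.9905]
tip [404.3453 167.033 ] flange [417.7764 158.4219] goldhole [395.3913 173.5033] holder [269.5982 177.9834]
tip [283.4502 203.8689] flange [283.8027 239.6914] goldhole [281.6289 185.4195] holder [458.9302  17.5287]
```

View pics/c2.png

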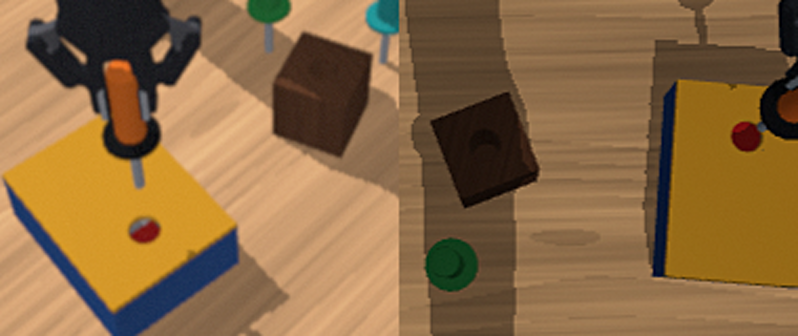

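View pics/w2.png

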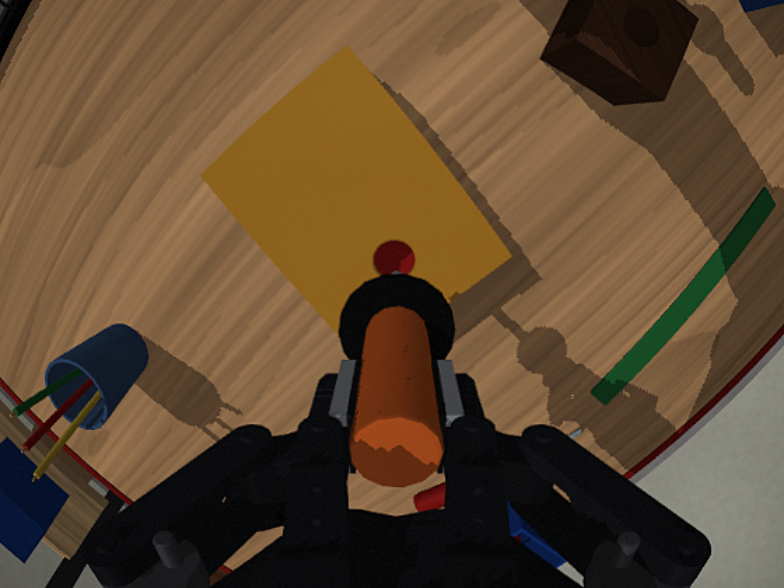

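The scene and top crops and the wrist view agree. The tip, at scene (216,279) and top (403,171), sits about 5–6 mm from the TCP along tool +x. The gold hole is at top (395,175) and wrist (281,185). I'll shift by -7 mm in tool x to line up, then start down.

```bash
python3 -m crank '[{"delta_rot":[0,0,0],"xyz":[-0.007,-0.001,0],"fingers":1},{"delta_rot":[0,0,0],"xyz":[-0.007,-0.001,0],"fingers":1},{"delta_rot":[0,0,0],"xyz":[-0.007,-0.001,0.03],"fingers":1},{"delta_rot":[0,0,0],"xyz":[-0.007,-0.001,0.048],"fingers":1},{"delta_rot":[0,0,0],"xyz":[-0.007,-0.001,0.048],"fingers":1},{"delta_rot":[0,0,0],"xyz":[-0.007,-0.001,0.048],"fingers":1}]'
python3 - <<'E'
from h import *
np.set_printoptions(precision=4,suppress=True)
cs=[grab('scene'),grab('top'),grab('wrist')]
p=telemetry.get_obs()['eef_pos']; print(p)
P=p+np.array([-.004,.004,0])
crops=[(150,225),(330,110),(215,110)]; out=[]
for c,f,(x,y) in zip(cs,(0,0,1),crops):
    print('tip',proj(c,[P[0],P[1],p[2]-.109],f)-(x,y),'goldhole',proj(c,[.543,-.244,.07],f)-(x,y))
    out.append(cv2.resize(c['img'][y:y+130,x:x+130],None,fx=2,fy=2,interpolation=cv2.INTER_CUBIC))
cv2.imwrite('pics/c3.png',np.hstack(out)[...,::-1])
# holder hole in top
c=cs[1]; a=cv2.cvtColor(c['img'],cv2.COLOR_RGB2GRAY)[150:210,240:300]
np.save('holder.npy',c['img'][140:220,230:310])
E
```

```text
t: 6.3
eef_pos: [0.5477, -0.2504, 0.1946]
tool_rot: [-0.0, 0.382, 0.924, -0.0]
contact_force: [0.9, -0.1, -1.2]
gripper_width: 0.287
grasp_force: 59.1
[ 0.5483 -0.2507  0.1956]
tip [66.7994 69.3436] goldhole [68.1688 72.8352]
tip [68.9758 61.503 ] goldhole [65.1591 63.7546]
tip [68.5857 86.5156] goldhole [69.6931 77.6648]
```

View pics/c3.png

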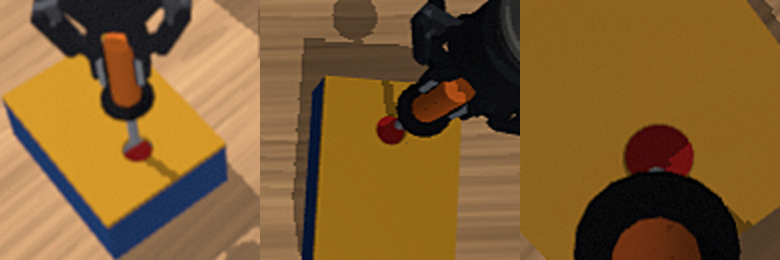

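The tip hangs about 16 mm above the gold hole and is lined up with it in all three views to within roughly 3 mm, against 10 mm clearance. Going in and pressing.

```bash
python3 -m crank '[{"delta_rot":[0,0,0],"xyz":[0.001,0.001,0.012],"fingers":1},{"delta_rot":[0,0,0],"xyz":[0.001,0.001,0.024],"fingers":1},{"delta_rot":[0,0,0],"xyz":[0.001,0.001,0.034],"fingers":1},{"delta_rot":[0,0,0],"xyz":[0.001,0.001,0.040],"fingers":1},{"delta_rot":[0,0,0],"xyz":[0.001,0.001,0.040],"fingers":1}]' 90
python3 -m crank '[{"delta_rot":[0,0,0],"xyz":[0,0,0.006],"fingers":1},{"delta_rot":[0,0,0],"xyz":[0,0,0.012],"fingers":1},{"delta_rot":[0,0,0],"xyz":[0,0,0.016],"fingers":1},{"delta_rot":[0,0,0],"xyz":[0,0,0.018],"fingers":1},{"delta_rot":[0,0,0],"xyz":[0,0,0.018],"fingers":1}]'
```

```text
t: 6.95
eef_pos: [0.5467, -0.2486, 0.1528]
tool_rot: [-0.001, 0.382, 0.924, -0.0]
contact_force: [-0.7, -0.3, -0.6]
gripper_width: 0.284
grasp_force: 88.2
t: 7.45
eef_pos: [0.5478, -0.2492, 0.1364]
tool_rot: [0.0, 0.382, 0.924, -0.0]
contact_force: [0.6, -1.4, 3.1]
gripper_width: 0.284
grasp_force: 88.2
```

```bash
python3 -m crank '[{"delta_rot":[0,0,0],"xyz":[0,0,0.002],"fingers":1},{"delta_rot":[0,0,0],"xyz":[0,0,0.003],"fingers":1},{"delta_rot":[0,0,0],"xyz":[0,0,0.003],"fingers":1},{"delta_rot":[0,0,0],"xyz":[0,0,0.003],"fingers":1}]'
python3 - <<'E'
from h import *
np.set_printoptions(precision=4,suppress=True)
cs=[grab('scene'),grab('top')]
out=[cv2.resize(c['img'][y:y+200,x:x+200],None,fx=1.9,fy=1.9,interpolation=cv2.INTER_CUBIC) for c,(x,y) in zip(cs,[(100,180),(310,110)])]
cv2.imwrite('pics/c4.png',np.hstack(out)[...,::-1])
# holder hole: dark disc inside the holder top, from saved top crop
im=np.load('holder.npy'); g=cv2.GaussianBlur(cv2.cvtColor(im,cv2.COLOR_RGB2GRAY),(0,0),.8)
print(g[30:50:2,28:56:2])
E
```

```text
t: 7.85
eef_pos: [0.5482, -0.2495, 0.1347]
tool_rot: [0.001, 0.382, 0.924, 0.0]
contact_force: [-2.3, -0.4, 10.5]
gripper_width: 0.287
grasp_force: 89.4
[[23 23 22 23 23 22 21 22 23 24 23 24 24 23]
 [23 22 22 23 19 16 14 15 19 24 23 24 25 22]
 [23 21 22 21 16 14 14 13 14 18 23 24 24 23]
 [23 21 22 18 14 14 14 14 14 15 22 24 23 24]
 [21 21 21 17 15 15 17 17 16 15 20 24 23 24]
 [22 22 22 17 17 22 23 22 22 18 21 24 23 26]
 [21 22 24 19 22 23 23 23 22 22 23 23 22 25]
 [21 23 24 22 22 23 23 23 22 23 24 23 23 26]
 [21 23 24 23 22 22 23 23 23 25 24 23 24 25]
 [22 24 23 23 22 23 24 24 23 24 24 22 25 25]]
```

View pics/c4.png

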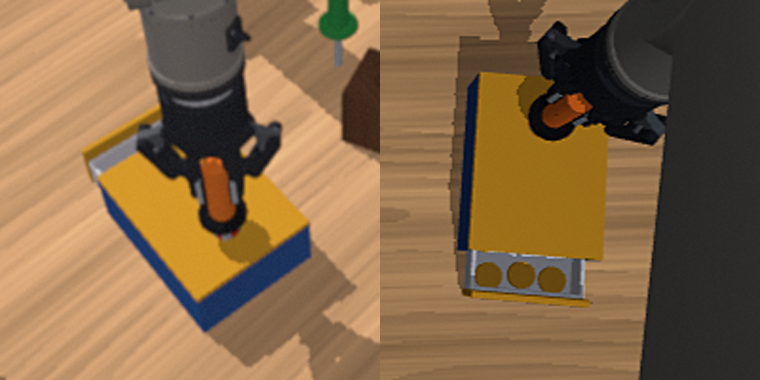

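The gold tray is fully out, with its contents showing at crop (520,275), and the pin is still gripped. Retracting straight up and working out the way back.

```bash
python3 -m crank '[{"delta_rot":[0,0,0],"xyz":[0,0,-0.02],"fingers":1},{"delta_rot":[0,0,0],"xyz":[0,0,-0.05],"fingers":1},{"delta_rot":[0,0,0],"xyz":[0,0,-0.08],"fingers":1},{"delta_rot":[0,0,0],"xyz":[0,0,-0.115],"fingers":1},{"delta_rot":[0,0,0],"xyz":[0,0,-0.115],"fingers":1},{"delta_rot":[0,0,0],"xyz":[0,0,-0.115],"fingers":1}]'
python3 - <<'E'
from h import *
np.set_printoptions(precision=4,suppress=True)
c=grab('top'); hh=atz(c,(270.9,178.8),.085); print('top holder',hh)
s=grab('scene'); save(s,'s5.png')
o=telemetry.get_obs(); R=Rr.from_quat(o['tool_rot'],scalar_first=True).as_matrix(); p=o['eef_pos']
pin=p+R@[.0055,0,0]; print(p,pin, R.T@(hh-pin)); print(proj(s,hh))
E
```

```text
t: 8.55
eef_pos: [0.5474, -0.2486, 0.2482]
tool_rot: [0.0, 0.382, 0.924, 0.0]
contact_force: [-0.6, 0.1, -1.3]
gripper_width: 0.286
grasp_force: 88.4
top holder [0.5373 0.0065 0.085 ]
[ 0.5466 -0.2482  0.2467] [ 0.5427 -0.2443  0.2467] [0.1803 0.1741 0.162 ]
[302.3382 221.2149]
```

```bash
python3 -m crank '[{"delta_rot":[0,0,0],"xyz":[0.03,0.029,0],"fingers":1},{"delta_rot":[0,0,0],"xyz":[0.06,0.058,0],"fingers":1},{"delta_rot":[0,0,0],"xyz":[0.09,0.087,0],"fingers":1},{"delta_rot":[0,0,0],"xyz":[0.12,0.116,0],"fingers":1},{"delta_rot":[0,0,0],"xyz":[0.15,0.145,0],"fingers":1},{"delta_rot":[0,0,0],"xyz":[0.17,0.165,0],"fingers":1},{"delta_rot":[0,0,0],"xyz":[0.181,0.175,0],"fingers":1},{"delta_rot":[0,0,0],"xyz":[0.181,0.175,0.02],"fingers":1},{"delta_rot":[0,0,0],"xyz":[0.181,0.175,0.035],"fingers":1},{"delta_rot":[0,0,0],"xyz":[0.181,0.175,0.035],"fingers":1}]'
python3 - <<'E'
from h import *
np.set_printoptions(precision=4,suppress=True)
cs=[grab('scene'),grab('top'),grab('wrist')]
o=telemetry.get_obs(); R=Rr.from_quat(o['tool_rot'],scalar_first=True).as_matrix(); p=o['eef_pos']; P=p+R@[.0055,0,0]; print(p,P)
crops=[(240,140),(210,110),(215,110)]; out=[]
for c,f,(x,y) in zip(cs,(0,0,1),crops):
    print('tip',proj(c,[P[0],P[1],p[2]-.109],f)-(x,y),'hole',proj(c,[.5373,.0065,.085],f)-(x,y))
    out.append(cv2.resize(np.clip(c['img'][y:y+130,x:x+130]*1.8,0,255).astype(np.uint8),None,fx=2,fy=2,interpolation=cv2.INTER_CUBIC))
cv2.imwrite('pics/c5.png',np.hstack(out)[...,::-1])
E
```

```text
t: 9.65
eef_pos: [0.5402, 0.003, 0.21]
tool_rot: [-0.003, 0.382, 0.924, -0.002]
contact_force: [-0.6, 0.1, -1.3]
gripper_width: 0.28
grasp_force: 88.5
[0.5427 0.0026 0.2132] [0.5388 0.0065 0.2132]
tip [63.1438 75.6693] hole [62.3465 81.2105]
tip [60.6076 66.2922] hole [60.8889 68.798 ]
tip [69.4142 87.9287] hole [68.1413 80.1755]
```

View pics/c5.png

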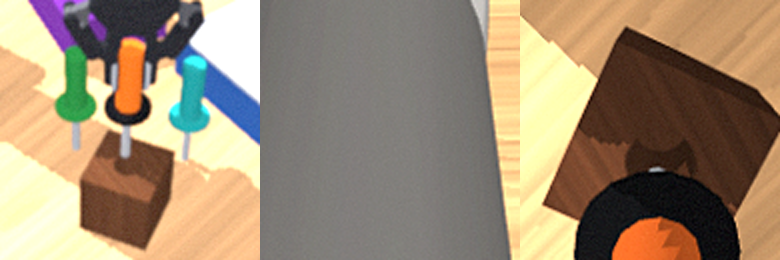

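The tip hangs above the holder's hole, with the same relation in the wrist view as at the gold box: tip (69,86), hole (70,82). Lowering.

```bash
python3 -m crank '[{"delta_rot":[0,0,0],"xyz":[0,0,0.012],"fingers":1},{"delta_rot":[0,0,0],"xyz":[0,0,0.024],"fingers":1},{"delta_rot":[0,0,0],"xyz":[0,0,0.036],"fingers":1},{"delta_rot":[0,0,0],"xyz":[0,0,0.036],"fingers":1}]'
python3 -m crank '[{"delta_rot":[0,0,0],"xyz":[0,0,0.015],"fingers":1},{"delta_rot":[0,0,0],"xyz":[0,0,0.03],"fingers":1},{"delta_rot":[0,0,0],"xyz":[0,0,0.042],"fingers":1},{"delta_rot":[0,0,0],"xyz":[0,0,0.046],"fingers":1},{"delta_rot":[0,0,0],"xyz":[0,0,0.046],"fingers":1}]'
```

```text
t: 10.2
eef_pos: [0.5412, 0.0028, 0.1751]
tool_rot: [-0.002, 0.382, 0.924, -0.001]
contact_force: [-0.6, 0.4, -1.3]
gripper_width: 0.283
grasp_force: 88.5
t: 10.7
eef_pos: [0.5425, 0.0028, 0.1308]
tool_rot: [-0.0, 0.382, 0.924, -0.0]
contact_force: [0.4, -0.1, -1.4]
gripper_width: 0.285
grasp_force: 88.5
```

No side force, so the pin is in the hole. Setting the flange down, then releasing.

```bash
python3 -m crank '[{"delta_rot":[0,0,0],"xyz":[0,0,0.004],"fingers":1},{"delta_rot":[0,0,0],"xyz":[0,0,0.007],"fingers":1},{"delta_rot":[0,0,0],"xyz":[0,0,0.007],"fingers":1},{"delta_rot":[0,0,0],"xyz":[0,0,0.007],"fingers":1}]' 30
```

```text
t: 11.1
eef_pos: [0.5429, 0.0028, 0.1245]
tool_rot: [0.0, 0.382, 0.924, 0.0]
contact_force: [-0.2, -0.2, -0.5]
gripper_width: 0.281
grasp_force: 88.5
```

```bash
python3 -m crank '[{"delta_rot":[0,0,0],"xyz":[0,0,0.001],"fingers":1},{"delta_rot":[0,0,0],"xyz":[0,0,0.001],"fingers":1},{"delta_rot":[0,0,0],"xyz":[0,0,0.001],"fingers":0.2},{"delta_rot":[0,0,0],"xyz":[0,0,0.001],"fingers":-0.2},{"delta_rot":[0,0,0],"xyz":[0,0,0.001],"fingers":-0.3},{"delta_rot":[0,0,0],"xyz":[0,0,0.001],"fingers":-0.3},{"delta_rot":[0,0,0],"xyz":[0,0,0.001],"fingers":-0.3}]'
python3 -m crank '[{"delta_rot":[0,0,0],"xyz":[0,0,-0.02],"fingers":-0.3},{"delta_rot":[0,0,0],"xyz":[0,0,-0.05],"fingers":-0.3},{"delta_rot":[0,0,0],"xyz":[0,0,-0.09],"fingers":-0.3},{"delta_rot":[0,0,0],"xyz":[0,0,-0.13],"fingers":-0.3},{"delta_rot":[0,0,0],"xyz":[0.03,0,-0.14],"fingers":-0.3},{"delta_rot":[0,0,0],"xyz":[0.06,0.02,-0.14],"fingers":-0.3},{"delta_rot":[0,0,0],"xyz":[0.09,0.04,-0.14],"fingers":-0.3},{"delta_rot":[0,0,0],"xyz":[0.12,0.06,-0.14],"fingers":-0.3},{"delta_rot":[0,0,0],"xyz":[0.12,0.06,-0.14],"fingers":-0.3},{"delta_rot":[0,0,0],"xyz":[0.12,0.06,-0.14],"fingers":-0.3}]'
python3 - <<'E'
from h import *
save(grab('scene'),'end.png')
E
```

```text
t: 11.8
eef_pos: [0.5427, 0.0028, 0.1232]
tool_rot: [-0.0, 0.382, 0.924, -0.0]
contact_force: [-0.7, 0.4, -0.2]
gripper_width: 0.652
grasp_force: 0.0
t: 12.8
eef_pos: [0.4998, 0.1306, 0.2632]
tool_rot: [-0.0, 0.381, 0.925, -0.0]
contact_force: [0.6, -0.7, -0.2]
gripper_width: 0.647
grasp_force: 0.0
```

View pics/end.png

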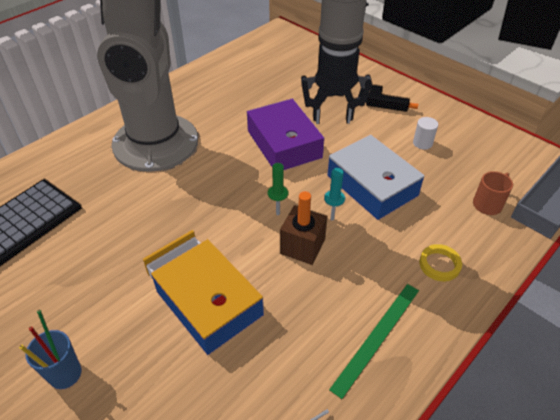

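The pin stands in its holder at (304,210), the gold tray is out at (172,252), the silver box at (377,176) is shut, and the arm is clear.

```bash
python3 -c "
from station import job; print(job.hand_in())"
```

```text
the job is handed in; nothing more can be done
None
```

The job is handed in: the gold tray is sprung out, the orange pin is back upright in its holder and released, and the silver tray is still shut, at about 13 s on the robot's clock.

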